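Release the sample drawer of a UV exposure box by its paired safety catches

ROBOT

A 6-joint arm with a two-finger parallel gripper is mounted at the origin on a cart in front of the work surface, level with it; the furniture and walls round the work are solid. World frame = base frame: x ahead of the robot, y to its left, z up, the work surface at z = 0. Lengths are in m, angles in rad, forces in N, time in s.
With the tool pointing down it reaches from about 0.375 to 0.9 m from the base axis. Payload 3.1 kg.
Tool frame: the origin (TCP) lies on the centre line of the jaws, within the pads' length; the fingertips stand robot.tip_reach ahead of it and the grasp point (between the pads) is the TCP (robot.tip_reach is the distance from the TCP to the fingertips, in m); z points along the fingers, y is the direction in which the jaws open and shut (so a half turn about z gives the same grasp; the last joint's range is limited). The gripper opens to 87 mm and grips with 3 to 60 N. Pads are 19 mm wide; open, the fingers measure 117 mm over their backs; the gripper's body (75 mm by 190 mm) begins 51 mm behind the grasp point.
Start: joints at [1.065, 0.527, 1.433, -0, 1.181, -0.178], TCP at [0.201, 0.592, 0.242] pointing down, gripper open.
Joint ranges: [-3.08, 3.08], [-0.75, 2.2], [0.22, 2.44], [-1.43, 4.57], [0, 2.65], [-2.85, 2.85]. Speed limits (rad/s): [2.79, 2.79, 3.14, 3.14, 3.14, 3.14].

INTERFACE

Orientations are given as a unit quaternion [x, y, z, w].
In Python, from rig import telemetry, viewer, robot gives the robot as it stands. The module is installed in compiled form; this text tells all that it offers.
- The arm moves only by the tool step_arm, never from a script. Its argument "targets" is a list of rows, each an object of numbers: "dx", "dy", "dz": the shift along the tool's x, y, z in m; "rx", "ry", "rz": the turn, a rotation vector about the tool's x, y, z in degrees. In form: [{"dx": .., "dy": .., "dz": .., "rx": .., "ry": .., "rz": ..}, ...]. A call has exactly 5 rows; each row is the pose to reach, as a shift and turn from the pose measured when the call began, along the tool's axes at that moment; what a row does not reach only later rows make up. A row lasts 1/8 s, in which the tool goes at most 62.5 mm and 10.7 degrees, less where a joint would pass 70% of its speed; a pose out of reach is approached as far as the arm can. A call with a gripper value outside its range is refused whole. "gripper" is the opening, from 0 (shut) to 1 (fully open), set as the call begins (left out, the last holds). The fingers move at their own pace and stop on an object; "force" is the grip in N (left out, the last holds). Time passes only in rows, so rows that repeat a pose let the fingers close, or fill a call up. It gives the time, the measured TCP pose, the force and the opening at its end, in the units of the state.
- telemetry.get_obs(): the state, without advancing time (a new reading comes with each control period).
- viewer.camera(name): name is "scene" or "top"; returns a dict with "img" (384x512x3 uint8, blue, green, red), "depth" (384x512 float32, m along the optical axis (not along the pixel's ray), 0 where there is no reading), "K" (3x3 intrinsics, pixels), "R" (3x3) and "t" (3): a world point X has camera coordinates R X + t. Camera axes: x right, y down, z forward; pixel columns grow to the right and rows downward; lengths in m; the calibration is good to about 2 mm. A picture is of the moment at which its call begins.
- robot.hand_in(): hands the job in, once; it reports no verdict.
The state is a dict: "time": time; "q": joint angles; "joint_velocities": joint speeds; "joint_torque": joint torques, N m; "position": TCP position; "tool_rot": TCP orientation; "ft_force": force on the tool from outside, world axes, zero at the start; "moment": the same for the moment, N m; "grip_width": finger opening in m.
Only numpy, scipy, OpenCV 4.12 (cv2) and the standard library are available. Lean on these libraries where they do the work, as an engineer would, in place of code of your own. Each camera call takes 0.05 s, during which the arm holds its last target.

TASK

The exposure is over: open the sample drawer of the white UV box. First push the roll of tape that lies in front of it along the bench (do not pick it up) until it is wholly clear of the drawer's run, then with both fingertips press the two blue catches on top of the box down together and hold them down until the drawer has sprung all the way out, and let them come up again. The drawer must not run into the tape, the dish must stay seated in the drawer, and the timer, beaker, tweezers and weighing boat are to be left where they are.

Things in the scene. Friction and masses are not known exactly. Their poses are not given: they have to be found in the camera images.
- uv_box: White UV exposure box fixed on the bench, 190 mm deep (x), 152 mm wide (y), flat top at z = 104 mm; drawer in the lower front, two blue catches on top near the front, timer on the rear of the top. Origin: centre of its underside; x points from its front to its back (the drawer's side is -x), y to its left, z up. It does not move.
- drawer (a joint): Sample drawer, slides straight out towards the box's -x: 0 shut, 0.100 m fully out. A damped spring (4 N) drives it out in about 3.5 s while both catches are down. Either catch alone holds it shut; a catch let up within about the first 25 mm hooks it again at the next tooth (14 mm apart).
- drawer_front (a point): Middle of the outer face of the drawer's front, a grey plate 120 mm wide, z 7 to 59 mm; moves with the drawer. In the box's frame the face is at x = -98 mm shut, -198 mm out. The tape is clear of this run with its centre over 94 mm to either side of the box's middle line (y = 0), or beyond x = -235 mm.
- drawer_seat (a point): middle of the place in the drawer where the dish lies, on the drawer's floor 12 mm above the bench; moves with the drawer
- catch_left (a joint): how far the left (+y) catch is pressed down: 0 up, 0.007 m at its stop. It lets go of the drawer beyond about 0.0045 m, and counts as pressed beyond 0.005 m. A spring brings it up; it needs 1.3 N to start and 3 N to be fully down.
- catch_right (a joint): the same for the right (-y) catch
- catch_left_top (a point): Middle of the top face of the left catch, a blue ribbed pad 30 mm (box x) by 24 mm (box y), top 114 mm above the bench when up, 107 mm at its stop, 3 mm over the housing; moves with the pad. The two pads' middles are 64 mm apart along the box's y, 60 mm in front of its origin: gap between pads 40 mm, over both 88 mm. Fingers opened to about 50 mm in that line stand on both.
- catch_right_top (a point): the same for the right catch
- tape: roll of yellow label tape lying flat in front of the drawer, 66 mm across, 18 mm high, hole 27 mm wide, 50 g; origin at the centre of its underside. To be pushed along the bench only. (Another roll far to the left is clutter.)
- dish: closed petri dish 92 mm across, 15 mm high, lying in the drawer between low locating strips, inside the box at the start; origin at the centre of its underside, on point drawer_seat
- lab_timer: white timer 66 x 62 x 14 mm lying loose on the rear of the box's top; origin at the centre of its underside. Leave alone.
- beaker: empty clear beaker 65 mm wide, 90 mm high, standing left of the box; origin at the centre of its underside. Leave alone.
- tweezer: steel tweezers 124 mm long (own y), 12 mm wide, 10 mm high, lying on the bench in front of the box to its left; origin at the centre of the underside. Leave alone.
- boat: empty white square plastic weighing boat, 76 x 76 mm, 19 mm high, standing on the bench in front of the box to its right; origin at the centre of its underside. Leave alone. Behind it stands a fixed blue and white vacuum pump 390 mm high (world x beyond 0.55 with its hoses, y from -0.46 to 0.06).
Not all that is in view belongs to the job. Leave any red look-alike of the tape alone.

How it is judged:
By the outcome, as a careful person would: the job done as asked, in the order asked, and still so for the second after the job is handed in, with the robot touching nothing.
It also fails if it takes over 51 s, if anything falls off the work surface, if the arm or the gripper's body presses on something with over 40 N, if the wrist force passes 120 N, or if a joint passes its speed limit or range.

## Working session

There is one attempt and no reset: what is moved stays moved. The work goes in short steps, Python scripts to look and compute and a tool call to move; the robot and the scene stay as the last step left them, time stands still between calls to the robot, and variables do not carry over. Pictures are saved under pics/ and viewed, and the job is handed in when it is done.

Besides the shell and the picture viewer there is one more tool, called after "Request:" by a JSON object that holds its "method" and its "body", one argument or row to a line. step_arm: Moves the arm, as the interface text tells. Its arguments: {"type":"object","properties":{"targets":{"type":"array"},"gripper":{"type":"number"},"force":{"type":"number"}},"required":["targets"]}

```bash
mkdir -p pics; python3 - <<'E'
from rig import telemetry, viewer, robot
import cv2, numpy as np
o=telemetry.get_obs(); print(o, robot.tip_reach)
for n in("scene","top"):
    c=viewer.camera(n); cv2.imwrite(f"pics/{n}0.png",c["img"]); np.savez(f"{n}0.npz",**c); print(n,c["K"],c["R"],c["t"])
E
```

```text
{'time': 0.0, 'q': array([ 1.06448863e+00,  5.28468164e-01,  1.43392266e+00, -5.99619400e-05,
        1.18139919e+00, -1.78519253e-01]), 'joint_velocities': array([3.62100522e-05, 1.91161897e-04, 5.47816527e-04, 4.09843846e-04,
       1.25231960e-03, 2.41402898e-04]), 'joint_torque': array([-1.07222811e-03, -4.40037954e+01, -1.76596802e+01,  6.33649249e-02,
        5.80900535e-02, -1.55039261e-04]), 'position': array([0.20086877, 0.59109437, 0.2405639 ]), 'tool_rot': array([ 1.63150113e-01,  9.86600645e-01, -1.04420670e-03, -3.42779690e-04]), 'ft_force': array([-0.16668591,  0.0451521 , -0.51463009]), 'moment': array([-0.00713893,  0.05208768, -0.0091925 ]), 'grip_width': 0.08705558922077143} 0.019
scene [[461.86484187   0.         264.4058728 ]
 [  0.         461.86484187 193.26488645]
 [  0.           0.           1.        ]] [[-0.80929284 -0.58709825 -0.01899329]
 [-0.28350652  0.41871336 -0.86273007]
 [ 0.51446006 -0.69281655 -0.50530791]] [0.57024931 0.16723072 1.21833532]
top [[370.91110017   0.         253.82698947]
 [  0.         370.91110017 188.68538436]
 [  0.           0.           1.        ]] [[-0.00662162 -0.99972089  0.02267813]
 [-0.98909903  0.00321174 -0.14721682]
 [ 0.14710289 -0.02340573 -0.98884423]] [0.16901426 0.57451446 1.15631377]
```

View pics/scene0.png

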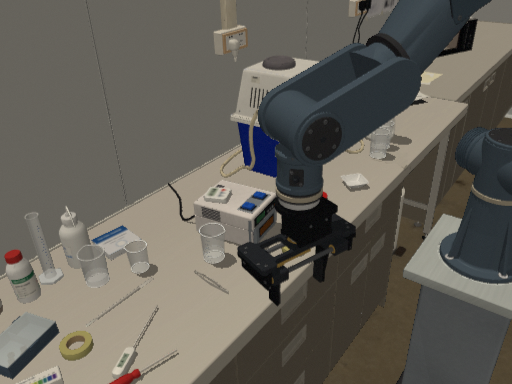

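View pics/top0.png

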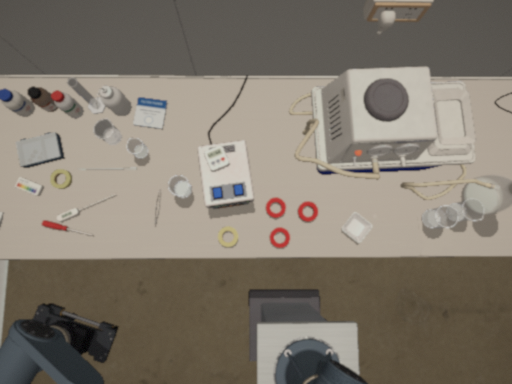

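In the top view the box is at about (226,173), with the blue catches at (217,193) and (239,190). The yellow roll in front of it is at (228,237). The other rolls are three red look-alikes at (276,208), (308,212) and (280,238), and the far-left yellow clutter at (60,179). The roll at (228,237) is the one that fits the description: yellow and right in front of the drawer. I'll enlarge it to confirm and measure.

```bash
cat > h.py <<'E'
import numpy as np, cv2
def load(n): return dict(np.load(n))
def at(c,u,v,z):
    K,R,t=c["K"],c["R"],c["t"]; d=R.T@np.linalg.inv(K)@np.array([u,v,1.]); o=-R.T@t
    return o+d*(z-o[2])/d[2]
def cloud(c):
    v,u=np.mgrid[:384,:512]; d=c["depth"]; K=c["K"]
    P=np.stack([(u-K[0,2])/K[0,0]*d,(v-K[1,2])/K[1,1]*d,d],-1)
    return (P-c["t"])@c["R"]
def px(c,X):
    p=c["K"]@(c["R"]@np.array(X)+c["t"]); return p[:2]/p[2]
E
python3 - <<'E'
from h import *
c=load("top0.npz"); im=c["img"]; P=cloud(c)
cv2.imwrite("pics/crop0.png",cv2.resize(im[130:260,140:340],None,fx=4,fy=4,interpolation=cv2.INTER_CUBIC))
hsv=cv2.cvtColor(im,cv2.COLOR_BGR2HSV)
def blobs(m,z,name):
    n,l,s,ce=cv2.connectedComponentsWithStats(m.astype(np.uint8))
    for i in range(1,n):
        if s[i,4]>25:
            p=at(c,*ce[i],z); print(name,ce[i].round(1),s[i,4],p.round(4), np.nanmedian(P[l==i],0).round(3))
H,S,V=hsv[...,0],hsv[...,1],hsv[...,2]
roi=np.zeros(H.shape,bool); roi[140:260,140:380]=1
blobs(roi&(H>18)&(H<38)&(S>60)&(V>120),.018,"yellow")
blobs(roi&((H<8)|(H>172))&(S>140),.018,"red")
blobs(roi&(H>100)&(H<128)&(S>140),.114,"blue")
m=roi&(P[...,2]>.09)&(P[...,2]<.112)&(np.mgrid[:384,:512][1]>195)&(np.mgrid[:384,:512][1]<260)
r=cv2.minAreaRect(P[m][:,:2].astype(np.float32)); print(r, cv2.boxPoints(r))
print(np.median(P[m][:,2]))
for nm,(u,v),z in [("boat",(357,228),.015),("tweez a",(160,190),.005),("tweez b",(156,224),.005),("beaker",(180,187),.05)]: print(nm,at(c,u,v,z).round(3))
E
```

```text
yellow [227.5 236.4] 237 [0.4236 0.2514 0.018 ] [0.425 0.25  0.018]
red [275.5 207.1] 166 [0.5175 0.0953 0.018 ] [0.518 0.095 0.019]
red [307.4 211.1] 169 [ 0.5041 -0.0091  0.018 ] [ 0.504 -0.008  0.019]
red [279.5 237.1] 163 [0.4204 0.0837 0.018 ] [0.421 0.082 0.019]
blue [238.1 189.5] 69 [0.5621 0.2155 0.114 ] [0.561 0.216 0.114]
blue [217.3 192.5] 71 [0.553  0.2783 0.114 ] [0.552 0.279 0.114]
((0.6180335283279419, 0.25671476125717163), (0.19265757501125336, 0.1531444489955902), 8.644122123718262) [[0.5112904  0.31793928]
 [0.53430754 0.16653444]
 [0.7247767  0.19549024]
 [0.7017595  0.3468951 ]]
0.10454692379277608
boat [ 0.448 -0.171  0.015]
tweez a [0.577 0.475 0.005]
tweez b [0.465 0.485 0.005]
beaker [0.58  0.402 0.05 ]
```

View pics/crop0.png

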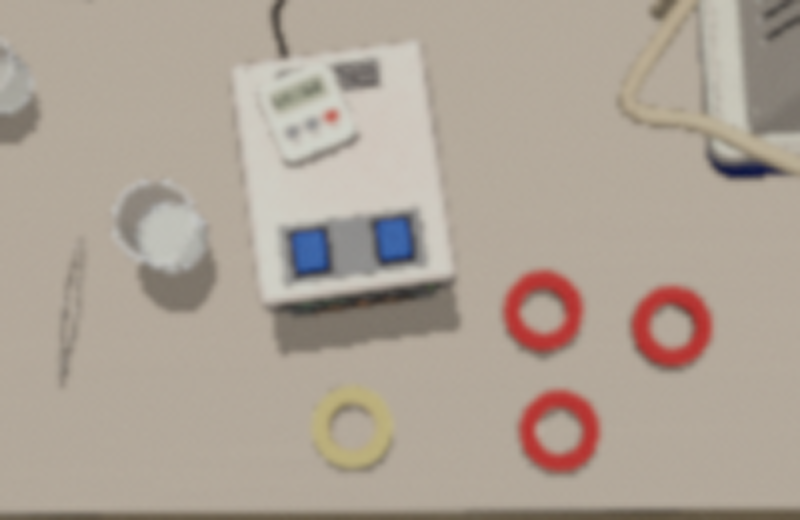

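The crop confirms the yellow roll at crop (352,428) as the target. In the box frame it sits at about x=-193 mm, y=+23 mm, which is inside the drawer's run. Red rolls block the right side and the bench edge is close in -x, so I'll push it left (+y). I'll straddle it with the open fingers, with the jaws along the box's y.

```bash
cat >> h.py <<'E'
from scipy.spatial.transform import Rotation as Ro
YAW=np.radians(8.5); B=np.array([.618,.2567]); 
EX=np.array([np.cos(YAW),np.sin(YAW)]); EY=np.array([-EX[1],EX[0]])
def tobox(p): d=np.array(p)[:2]-B; return np.array([d@EX,d@EY])
def toworld(b): return B+b[0]*EX+b[1]*EY
def goal(x,y,z):
    from rig import telemetry
    o=telemetry.get_obs(); Rt=Ro.from_quat(o["tool_rot"])
    G=Ro.from_matrix(np.array([[-EX[0],EY[0],0],[-EX[1],EY[1],0],[0,0,-1]]))
    d=Rt.inv().apply(np.array([x,y,z])-o["position"]); r=(Rt.inv()*G).as_rotvec(degrees=True)
    print("t",round(o["time"],2),"pos",o["position"].round(4),"box",tobox(o["position"]).round(4),"F",o["ft_force"].round(2),"w",round(o["grip_width"],4))
    print("d(mm)",(d*1000).round(1),"r",r.round(2))
E
python3 - <<'E'
from h import *
print(tobox([.4236,.2514]),tobox([.5575,.247]))
goal(.4236,.2514,.20)
E
```

```text
[-0.19304807  0.02349237] [-0.06126921 -0.00065098]
t 0.1 pos [0.2009 0.5912 0.2407] box [-0.3631  0.3925] F [-0.21 -0.26 -0.33] w 0.0873
d(mm) [-320.3 -249.9   41. ] r [ -0.1   -0.04 -27.28]
```

Request:
{"method": "step_arm", "body": {
  "targets": [
    {"dx": -0.046, "dy": -0.036, "dz": 0, "rz": -5},
    {"dx": -0.092, "dy": -0.071, "dz": 0, "rz": -10},
    {"dx": -0.138, "dy": -0.107, "dz": 0, "rz": -15},
    {"dx": -0.183, "dy": -0.143, "dz": 0, "rz": -20},
    {"dx": -0.229, "dy": -0.178, "dz": 0.02, "rz": -27.3}
  ],
  "gripper": 1
}}

```text
invalid input
```

```bash
python3 -c "
from h import *
goal(.4236,.2514,.10)"
```

```text
t 0.1 pos [0.2009 0.5912 0.2407] box [-0.3631  0.3925] F [-0.21 -0.26 -0.33] w 0.0873
d(mm) [-320.3 -249.7  141. ] r [ -0.1   -0.04 -27.28]
```

Request:
{"method": "step_arm", "body": {
  "targets": [
    {"dx": -0.046, "dy": -0.036, "dz": 0, "rx": 0, "ry": 0, "rz": -5},
    {"dx": -0.092, "dy": -0.071, "dz": 0, "rx": 0, "ry": 0, "rz": -10},
    {"dx": -0.138, "dy": -0.107, "dz": 0, "rx": 0, "ry": 0, "rz": -15},
    {"dx": -0.183, "dy": -0.143, "dz": 0, "rx": 0, "ry": 0, "rz": -20},
    {"dx": -0.229, "dy": -0.178, "dz": 0.02, "rx": 0, "ry": 0, "rz": -27.3}
  ],
  "gripper": 1
}}

```text
time: 0.72
position: [0.362, 0.348, 0.2218]
tool_rot: [-0.076, 0.997, 0.0, 0.001]
ft_force: [0.1, 0.2, -0.1]
grip_width: 0.0869
```

```bash
python3 -c "
from h import *
goal(.4236,.2514,.10)"
```

```text
t 0.72 pos [0.362  0.348  0.2218] box [-0.2397  0.1281] F [ 0.13  0.18 -0.14] w 0.0869
d(mm) [ -45.8 -104.8  121.9] r [-0.    0.14  0.27]
```

Request:
{"method": "step_arm", "body": {
  "targets": [
    {"dx": -0.022, "dy": -0.05, "dz": 0.02, "rx": 0, "ry": 0, "rz": 0},
    {"dx": -0.045, "dy": -0.1, "dz": 0.06, "rx": 0, "ry": 0, "rz": 0},
    {"dx": -0.046, "dy": -0.105, "dz": 0.11, "rx": 0, "ry": 0, "rz": 0},
    {"dx": -0.046, "dy": -0.105, "dz": 0.14, "rx": 0, "ry": 0, "rz": 0},
    {"dx": -0.046, "dy": -0.105, "dz": 0.14, "rx": 0, "ry": 0, "rz": 0}
  ]
}}

```text
time: 1.35
position: [0.4222, 0.2503, 0.0798]
tool_rot: [-0.076, 0.997, -0.001, -0.002]
ft_force: [0.6, -0.4, 0.7]
grip_width: 0.0869
```

```bash
python3 -c "
from h import *
from rig import viewer
c=viewer.camera('scene'); cv2.imwrite('pics/s1.png',cv2.resize(c['img'][130:330,150:400],None,fx=3,fy=3))
goal(.4236,.2514,.025)"
```

```text
t 1.4 pos [0.4233 0.251  0.0813] box [-0.1934  0.0231] F [ 0.58 -0.62  0.58] w 0.0873
d(mm) [-0.4  0.4 56.3] r [-0.03 -0.01  0.26]
```

View pics/s1.png

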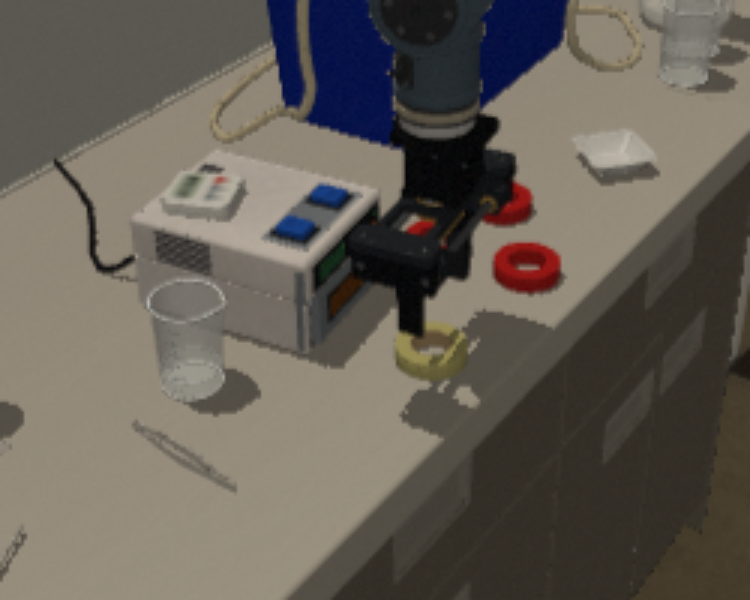

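```bash
python3 -c "
from h import *
c=load('scene0.npz')
f=lambda X:((px(c,X)-[150,130])*3).round(0)
print(f([.4236,.2514,.009]))
for s in (.0435,.0585): print(f([*toworld([-.193,.0235+s]),.062]), f([*toworld([-.193,.0235+s]),.006]))
for s in (.033,): print('rim',f([*toworld([-.193,.0235+s]),.018]),f([*toworld([-.193,.0235+s]),0.0]))
"
```

```text
[431. 349.]
[411. 327.] [411. 379.]
[404. 336.] [403. 388.]
rim [416. 361.] [416. 377.]
```

The projections match what I see: the tape centre falls at (431,349) and the left tip at about (408,330). The fingers straddle the roll, so I'm lowering now.

Request:
{"method": "step_arm", "body": {
  "targets": [
    {"dx": 0, "dy": 0, "dz": 0.015, "rx": 0, "ry": 0, "rz": 0},
    {"dx": 0, "dy": 0, "dz": 0.03, "rx": 0, "ry": 0, "rz": 0},
    {"dx": 0, "dy": 0, "dz": 0.045, "rx": 0, "ry": 0, "rz": 0},
    {"dx": 0, "dy": 0, "dz": 0.056, "rx": 0, "ry": 0, "rz": 0},
    {"dx": 0, "dy": 0, "dz": 0.056, "rx": 0, "ry": 0, "rz": 0}
  ]
}}

```text
time: 2.02
position: [0.4226, 0.2508, 0.0242]
tool_rot: [-0.076, 0.997, -0.0, -0.001]
ft_force: [-0.9, -0.0, -0.4]
grip_width: 0.0872
```

Request:
{"method": "step_arm", "body": {
  "targets": [
    {"dx": 0, "dy": 0.008, "dz": 0, "rx": 0, "ry": 0, "rz": 0},
    {"dx": 0, "dy": 0.017, "dz": 0, "rx": 0, "ry": 0, "rz": 0},
    {"dx": 0, "dy": 0.028, "dz": 0, "rx": 0, "ry": 0, "rz": 0},
    {"dx": 0, "dy": 0.039, "dz": 0, "rx": 0, "ry": 0, "rz": 0},
    {"dx": 0, "dy": 0.05, "dz": 0, "rx": 0, "ry": 0, "rz": 0}
  ]
}}

```text
time: 2.65
position: [0.4149, 0.3012, 0.0244]
tool_rot: [-0.077, 0.997, -0.0, -0.001]
ft_force: [-0.0, 0.3, 0.3]
grip_width: 0.0868
```

```bash
python3 -c "
from h import *
from rig import viewer
goal(.4236,.2514,.025)
c=viewer.camera('scene'); cv2.imwrite('pics/s2.png',cv2.resize(c['img'][130:330,150:400],None,fx=3,fy=3))
goal(.4236,.2514,.025)"
```

```text
t 2.65 pos [0.4149 0.3012 0.0244] box [-0.1943  0.074 ] F [-0.03  0.34  0.33] w 0.0868
d(mm) [ -1.  -50.5  -0.6] r [-0.04 -0.11  0.29]
t 2.7 pos [0.415  0.3023 0.0244] box [-0.1941  0.0751] F [-0.16  1.29  0.53] w 0.0873
d(mm) [ -0.7 -51.6  -0.6] r [-0.   -0.05  0.32]
```

View pics/s2.png

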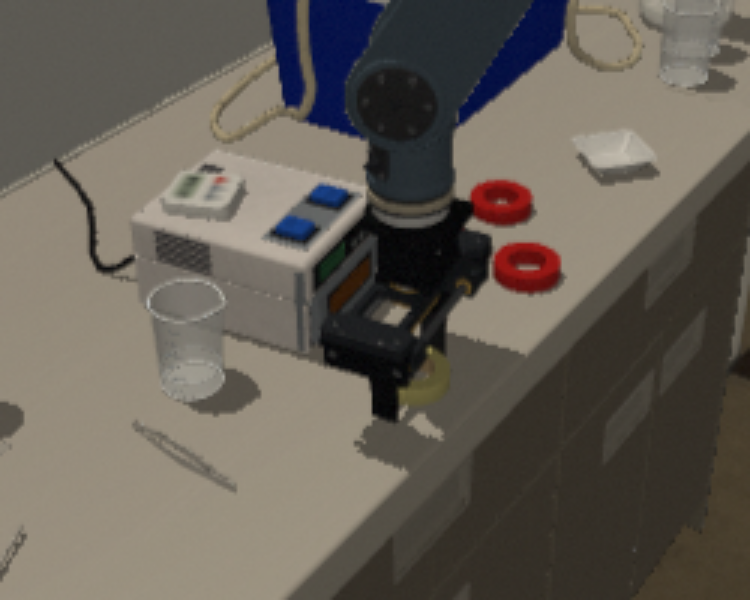

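```bash
python3 -c "
from h import *
c=load('scene0.npz')
f=lambda X:((px(c,X)-[150,130])*3).round(0)
ce=toworld([-.193,.064]);print('c',f([*ce,.018]))
for a in range(0,360,45): print(a,f([*(ce+.033*np.array([np.cos(np.radians(a)),np.sin(np.radians(a))])),.018]))
"
```

```text
c [412. 366.]
0 [381. 353.]
45 [375. 370.]
90 [391. 385.]
135 [420. 389.]
180 [444. 379.]
225 [449. 362.]
270 [432. 347.]
315 [405. 344.]
```

The roll is between the fingers with its edge near (449,365), where I predicted, so it hasn't drifted. Continuing the push.

Request:
{"method": "step_arm", "body": {
  "targets": [
    {"dx": 0, "dy": 0.011, "dz": 0, "rx": 0, "ry": 0, "rz": 0},
    {"dx": 0, "dy": 0.022, "dz": 0, "rx": 0, "ry": 0, "rz": 0},
    {"dx": 0, "dy": 0.034, "dz": 0, "rx": 0, "ry": 0, "rz": 0},
    {"dx": 0, "dy": 0.045, "dz": 0, "rx": 0, "ry": 0, "rz": 0},
    {"dx": 0, "dy": 0.055, "dz": 0, "rx": 0, "ry": 0, "rz": 0}
  ]
}}

```text
time: 3.32
position: [0.4063, 0.3573, 0.0244]
tool_rot: [-0.077, 0.997, -0.0, -0.0]
ft_force: [0.2, -0.9, 0.7]
grip_width: 0.087
```

Request:
{"method": "step_arm", "body": {
  "targets": [
    {"dx": 0, "dy": 0, "dz": 0, "rx": 0, "ry": 0, "rz": 0},
    {"dx": 0, "dy": -0.006, "dz": 0, "rx": 0, "ry": 0, "rz": 0},
    {"dx": 0, "dy": -0.009, "dz": 0, "rx": 0, "ry": 0, "rz": 0},
    {"dx": 0, "dy": -0.009, "dz": -0.012, "rx": 0, "ry": 0, "rz": 0},
    {"dx": 0, "dy": -0.009, "dz": -0.035, "rx": 0, "ry": 0, "rz": 0}
  ]
}}

```text
time: 3.95
position: [0.4075, 0.3478, 0.0597]
tool_rot: [-0.077, 0.997, -0.0, -0.001]
ft_force: [0.1, -0.3, 0.1]
grip_width: 0.0871
```

```bash
python3 -c "
from h import *
from rig import viewer
goal(.4236,.2514,.025)
c=viewer.camera('scene'); cv2.imwrite('pics/s3.png',cv2.resize(c['img'][130:330,150:400],None,fx=3,fy=3))
goal(*toworld([-.19,.06]),.22)"
```

```text
t 3.95 pos [0.4075 0.3478 0.0597] box [-0.1948  0.1212] F [ 0.07 -0.33  0.12] w 0.0871
d(mm) [ -1.3 -97.7  34.7] r [-0.04 -0.15  0.29]
t 4.0 pos [0.4091 0.3489 0.0626] box [-0.193   0.1221] F [-0.26  0.25  1.29] w 0.087
d(mm) [  -3.1  -61.9 -157.4] r [0.07 0.16 0.31]
```

View pics/s3.png

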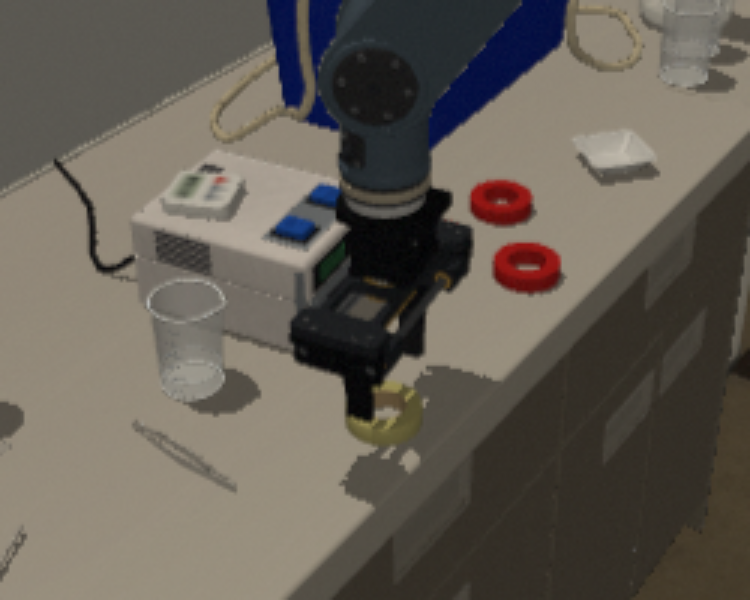

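The roll now lies at about (385,412) in the crop, released and flat. Next I raise the tool, move over the catches, set the fingers to 50 mm, and check the tape from above.

Request:
{"method": "step_arm", "body": {
  "targets": [
    {"dx": 0, "dy": 0, "dz": -0.04, "rx": 0, "ry": 0, "rz": 0},
    {"dx": 0, "dy": 0, "dz": -0.08, "rx": 0, "ry": 0, "rz": 0},
    {"dx": 0, "dy": 0, "dz": -0.12, "rx": 0, "ry": 0, "rz": 0},
    {"dx": -0.02, "dy": -0.02, "dz": -0.15, "rx": 0, "ry": 0, "rz": 0},
    {"dx": -0.05, "dy": -0.05, "dz": -0.157, "rx": 0, "ry": 0, "rz": 0}
  ],
  "gripper": 0.575
}}

```text
time: 4.62
position: [0.4667, 0.3075, 0.2228]
tool_rot: [-0.078, 0.997, 0.002, 0.004]
ft_force: [0.4, 0.8, -0.7]
grip_width: 0.0514
```

```bash
python3 -c "
from h import *
goal(*toworld([-.0605,-.0005]),.18)"
```

```text
t 4.62 pos [0.4667 0.3075 0.2228] box [-0.1422  0.0726] F [ 0.36  0.82 -0.68] w 0.0514
d(mm) [-80.8 -73.8  43.2] r [0.16 0.45 0.43]
```

Request:
{"method": "step_arm", "body": {
  "targets": [
    {"dx": -0.03, "dy": -0.027, "dz": 0, "rx": 0, "ry": 0, "rz": 0},
    {"dx": -0.06, "dy": -0.055, "dz": 0, "rx": 0, "ry": 0, "rz": 0},
    {"dx": -0.081, "dy": -0.074, "dz": 0.01, "rx": 0.16, "ry": 0.4, "rz": 0.4},
    {"dx": -0.081, "dy": -0.074, "dz": 0.042, "rx": 0.16, "ry": 0.4, "rz": 0.4},
    {"dx": -0.081, "dy": -0.074, "dz": 0.042, "rx": 0.16, "ry": 0.4, "rz": 0.4}
  ],
  "gripper": 0.57
}}

```text
time: 5.25
position: [0.5561, 0.2462, 0.1781]
tool_rot: [-0.074, 0.997, -0.0, -0.004]
ft_force: [-0.5, -0.0, -0.5]
grip_width: 0.0496
```

```bash
python3 -c "
from h import *
from rig import viewer
c=viewer.camera('scene'); cv2.imwrite('pics/s4.png',cv2.resize(c['img'][130:330,150:400],None,fx=3,fy=3))
c=viewer.camera('top'); cv2.imwrite('pics/t4.png',cv2.resize(c['img'][130:280,120:340],None,fx=3.5,fy=3.5)); np.savez('top4.npz',**c)
im=c['img'];h=cv2.cvtColor(im,cv2.COLOR_BGR2HSV);m=(h[...,0]>18)&(h[...,0]<38)&(h[...,1]>60)&(h[...,2]>120); m[:180]=0; m[260:]=0;m[:,:140]=0;m[:,300:]=0
n,l,s,ce=cv2.connectedComponentsWithStats(m.astype(np.uint8))
for i in range(1,n):
  if s[i,4]>20: print(ce[i],s[i],at(c,*ce[i],.018),tobox(at(c,*ce[i],.018)))
goal(*toworld([-.0605,-.0005]),.133)"
```

```text
[196.52427184 241.72330097] [188 231  20  21 206] [0.4072375  0.35070174 0.018     ] [-0.19455312  0.1241219 ]
t 5.35 pos [0.5579 0.2473 0.1809] box [-0.0608 -0.0004] F [-0.03 -0.5   0.46] w 0.0498
d(mm) [-0.4 -0.1 47.9] r [ 0.   -0.04  0.05]
```

View pics/s4.png

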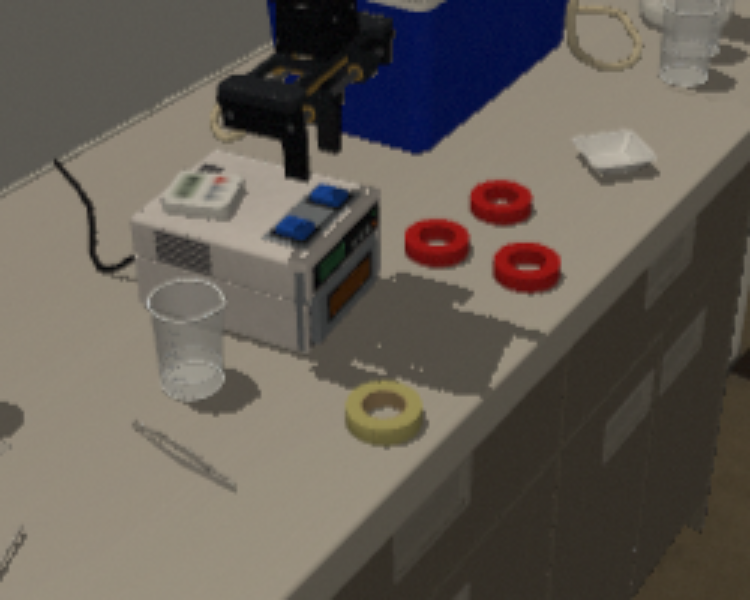

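View pics/t4.png

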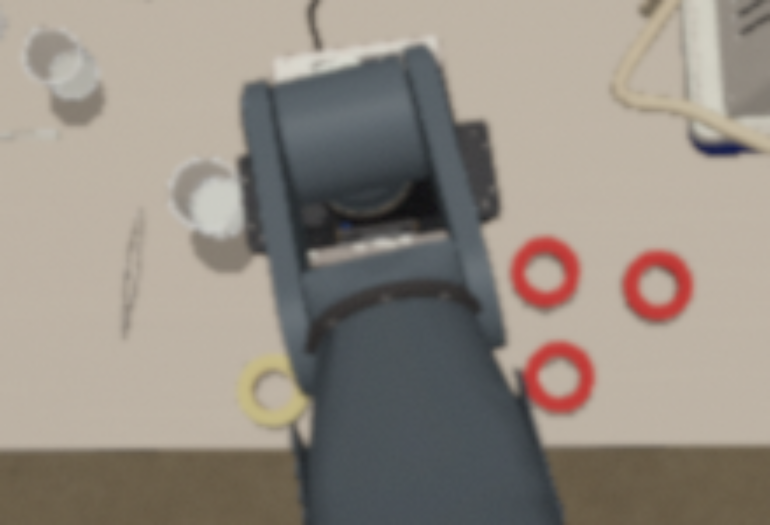

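The tape is at box y≈+0.12, well over the required 94 mm, and lies flat. The drawer is still shut and the fingers are over the catches. Lowering.

Request:
{"method": "step_arm", "body": {
  "targets": [
    {"dx": 0, "dy": 0, "dz": 0.015, "rx": 0, "ry": 0, "rz": 0},
    {"dx": 0, "dy": 0, "dz": 0.03, "rx": 0, "ry": 0, "rz": 0},
    {"dx": 0, "dy": 0, "dz": 0.042, "rx": 0, "ry": 0, "rz": 0},
    {"dx": 0, "dy": 0, "dz": 0.044, "rx": 0, "ry": 0, "rz": 0},
    {"dx": 0, "dy": 0, "dz": 0.044, "rx": 0, "ry": 0, "rz": 0}
  ]
}}

```text
time: 5.98
position: [0.5579, 0.2473, 0.1367]
tool_rot: [-0.075, 0.997, -0.0, -0.0]
ft_force: [0.8, -0.1, -0.2]
grip_width: 0.0496
```

```bash
python3 -c "
from h import *
from rig import viewer
c=viewer.camera('scene'); cv2.imwrite('pics/s5.png',cv2.resize(c['img'][160:260,190:300],None,fx=6,fy=6,interpolation=cv2.INTER_CUBIC))
goal(*toworld([-.0605,-.0005]),.133)"
```

```text
t 6.03 pos [0.5581 0.2474 0.1371] box [-0.0606 -0.0004] F [-0.63 -0.85 -0.4 ] w 0.0497
d(mm) [-0.1 -0.1  4.1] r [ 0.01 -0.01  0.04]
```

View pics/s5.png

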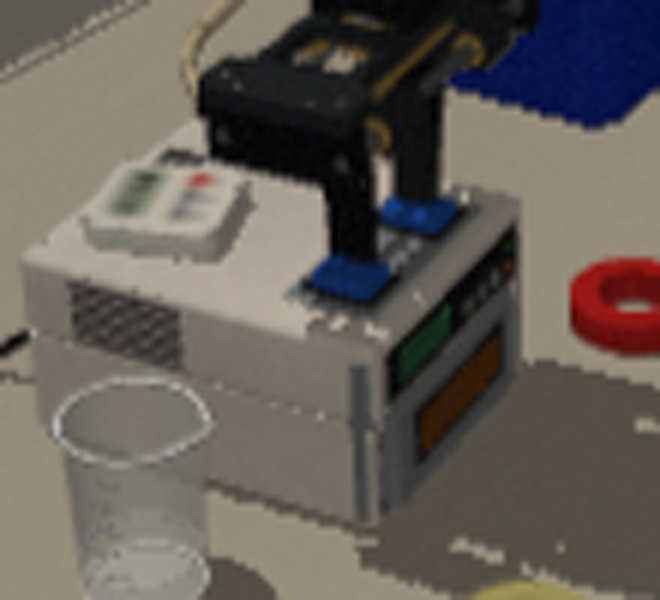

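Both tips stand over the blue pads, at (350,265) and (415,205) in the crop. Pressing down now.

Request:
{"method": "step_arm", "body": {
  "targets": [
    {"dx": 0, "dy": 0, "dz": 0.004, "rx": 0, "ry": 0, "rz": 0},
    {"dx": 0, "dy": 0, "dz": 0.008, "rx": 0, "ry": 0, "rz": 0},
    {"dx": 0, "dy": 0, "dz": 0.0115, "rx": 0, "ry": 0, "rz": 0},
    {"dx": 0, "dy": 0, "dz": 0.0115, "rx": 0, "ry": 0, "rz": 0},
    {"dx": 0, "dy": 0, "dz": 0.0115, "rx": 0, "ry": 0, "rz": 0}
  ]
}}

```text
time: 6.65
position: [0.5588, 0.2475, 0.1264]
tool_rot: [-0.075, 0.997, 0.0, 0.001]
ft_force: [-0.9, -0.9, 6.7]
grip_width: 0.0499
```

```bash
python3 -c "
from h import *
from rig import viewer
goal(*toworld([-.0605,-.0005]),.126)
c=viewer.camera('scene'); cv2.imwrite('pics/s6.png',cv2.resize(c['img'][160:270,190:310],None,fx=5,fy=5,interpolation=cv2.INTER_CUBIC))
goal(*toworld([-.0605,-.0005]),.126)"
```

```text
t 6.65 pos [0.5588 0.2475 0.1264] box [-0.0599 -0.0003] F [-0.86 -0.92  6.7 ] w 0.0499
d(mm) [ 0.6 -0.2  0.4] r [0.01 0.09 0.05]
t 6.7 pos [0.5588 0.2475 0.1264] box [-0.0599 -0.0003] F [-0.18 -1.05  6.73] w 0.0499
d(mm) [ 0.6 -0.2  0.4] r [0.01 0.09 0.05]
```

View pics/s6.png

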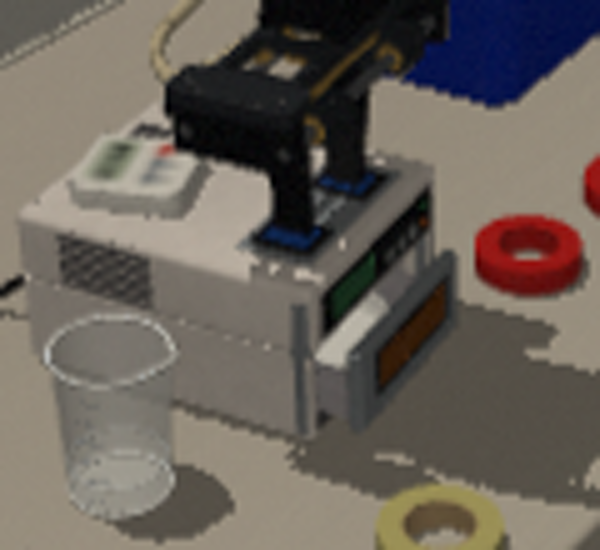

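The force is 6.7 N, both pads are down, and the drawer is running out. Holding with 0.5 mm extra.

Request:
{"method": "step_arm", "body": {
  "targets": [
    {"dx": 0, "dy": 0, "dz": 0.0005, "rx": 0, "ry": 0, "rz": 0},
    {"dx": 0, "dy": 0, "dz": 0.0005, "rx": 0, "ry": 0, "rz": 0},
    {"dx": 0, "dy": 0, "dz": 0.0005, "rx": 0, "ry": 0, "rz": 0},
    {"dx": 0, "dy": 0, "dz": 0.0005, "rx": 0, "ry": 0, "rz": 0},
    {"dx": 0, "dy": 0, "dz": 0.0005, "rx": 0, "ry": 0, "rz": 0}
  ]
}}

```text
time: 7.32
position: [0.5588, 0.2475, 0.1264]
tool_rot: [-0.075, 0.997, 0.0, 0.001]
ft_force: [-0.3, 0.2, 5.9]
grip_width: 0.0497
```

Request:
{"method": "step_arm", "body": {
  "targets": [
    {"dx": 0, "dy": 0, "dz": 0.0002, "rx": 0, "ry": 0, "rz": 0},
    {"dx": 0, "dy": 0, "dz": 0.0002, "rx": 0, "ry": 0, "rz": 0},
    {"dx": 0, "dy": 0, "dz": 0.0002, "rx": 0, "ry": 0, "rz": 0},
    {"dx": 0, "dy": 0, "dz": 0.0002, "rx": 0, "ry": 0, "rz": 0},
    {"dx": 0, "dy": 0, "dz": 0.0002, "rx": 0, "ry": 0, "rz": 0}
  ]
}}

```text
time: 7.95
position: [0.5588, 0.2475, 0.1266]
tool_rot: [-0.075, 0.997, 0.0, 0.001]
ft_force: [-0.8, 0.6, 4.7]
grip_width: 0.0497
```

Request:
{"method": "step_arm", "body": {
  "targets": [
    {"dx": 0, "dy": 0, "dz": 0.0002, "rx": 0, "ry": 0, "rz": 0},
    {"dx": 0, "dy": 0, "dz": 0.0002, "rx": 0, "ry": 0, "rz": 0},
    {"dx": 0, "dy": 0, "dz": 0.0002, "rx": 0, "ry": 0, "rz": 0},
    {"dx": 0, "dy": 0, "dz": 0.0002, "rx": 0, "ry": 0, "rz": 0},
    {"dx": 0, "dy": 0, "dz": 0.0002, "rx": 0, "ry": 0, "rz": 0}
  ]
}}

```text
time: 8.57
position: [0.5588, 0.2475, 0.1267]
tool_rot: [-0.075, 0.997, 0.0, 0.001]
ft_force: [-0.9, -0.3, 4.4]
grip_width: 0.0499
```

Request:
{"method": "step_arm", "body": {
  "targets": [
    {"dx": 0, "dy": 0, "dz": 0.0002, "rx": 0, "ry": 0, "rz": 0},
    {"dx": 0, "dy": 0, "dz": 0.0002, "rx": 0, "ry": 0, "rz": 0},
    {"dx": 0, "dy": 0, "dz": 0.0002, "rx": 0, "ry": 0, "rz": 0},
    {"dx": 0, "dy": 0, "dz": 0.0002, "rx": 0, "ry": 0, "rz": 0},
    {"dx": 0, "dy": 0, "dz": 0.0002, "rx": 0, "ry": 0, "rz": 0}
  ]
}}

```text
time: 9.2
position: [0.5588, 0.2475, 0.1268]
tool_rot: [-0.075, 0.997, 0.0, 0.001]
ft_force: [-0.4, -0.8, 4.1]
grip_width: 0.0496
```

Request:
{"method": "step_arm", "body": {
  "targets": [
    {"dx": 0, "dy": 0, "dz": 0.0002, "rx": 0, "ry": 0, "rz": 0},
    {"dx": 0, "dy": 0, "dz": 0.0002, "rx": 0, "ry": 0, "rz": 0},
    {"dx": 0, "dy": 0, "dz": 0.0002, "rx": 0, "ry": 0, "rz": 0},
    {"dx": 0, "dy": 0, "dz": 0.0002, "rx": 0, "ry": 0, "rz": 0},
    {"dx": 0, "dy": 0, "dz": 0.0002, "rx": 0, "ry": 0, "rz": 0}
  ]
}}

```text
time: 9.82
position: [0.5588, 0.2475, 0.1268]
tool_rot: [-0.075, 0.997, 0.0, 0.001]
ft_force: [-0.1, -0.0, 4.7]
grip_width: 0.0498
```

Request:
{"method": "step_arm", "body": {
  "targets": [
    {"dx": 0, "dy": 0, "dz": 0.0002, "rx": 0, "ry": 0, "rz": 0},
    {"dx": 0, "dy": 0, "dz": 0.0002, "rx": 0, "ry": 0, "rz": 0},
    {"dx": 0, "dy": 0, "dz": 0.0002, "rx": 0, "ry": 0, "rz": 0},
    {"dx": 0, "dy": 0, "dz": 0.0002, "rx": 0, "ry": 0, "rz": 0},
    {"dx": 0, "dy": 0, "dz": 0.0002, "rx": 0, "ry": 0, "rz": 0}
  ]
}}

```text
time: 10.45
position: [0.5588, 0.2475, 0.1268]
tool_rot: [-0.075, 0.997, 0.0, 0.001]
ft_force: [-0.8, 0.2, 5.0]
grip_width: 0.0496
```

```bash
python3 -c "
from h import *
from rig import viewer
c=viewer.camera('scene'); cv2.imwrite('pics/s7.png',cv2.resize(c['img'][160:270,190:310],None,fx=5,fy=5,interpolation=cv2.INTER_CUBIC))
f=lambda X:((px(c,X)-[190,160])*5).round(0)
for x in (-.198,-.19): print(x,f([*toworld([x,.06]),.059]),f([*toworld([x,-.06]),.059]),f([*toworld([x,.06]),.007]))
goal(*toworld([-.0605,-.0005]),.126)"
```

```text
-0.198 [499. 395.] [589. 281.] [498. 475.]
-0.19 [485. 391.] [576. 278.] [485. 471.]
t 10.5 pos [0.5588 0.2475 0.1268] box [-0.0599 -0.0003] F [-0.03  0.22  5.18] w 0.0496
d(mm) [ 0.6 -0.2  0.8] r [0.01 0.15 0.05]
```

View pics/s7.png

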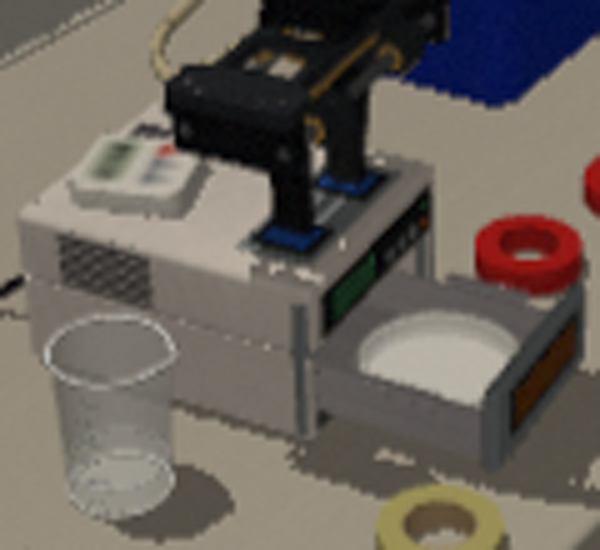

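The drawer looks nearly or fully out, with the dish in place. I'll hold a bit longer and compare.

Request:
{"method": "step_arm", "body": {
  "targets": [
    {"dx": 0, "dy": 0, "dz": 0.0008, "rx": 0, "ry": 0, "rz": 0},
    {"dx": 0, "dy": 0, "dz": 0.0008, "rx": 0, "ry": 0, "rz": 0},
    {"dx": 0, "dy": 0, "dz": 0.0008, "rx": 0, "ry": 0, "rz": 0},
    {"dx": 0, "dy": 0, "dz": 0.0008, "rx": 0, "ry": 0, "rz": 0},
    {"dx": 0, "dy": 0, "dz": 0.0008, "rx": 0, "ry": 0, "rz": 0}
  ]
}}

```text
time: 11.12
position: [0.5588, 0.2475, 0.1264]
tool_rot: [-0.075, 0.997, 0.0, 0.001]
ft_force: [-0.6, 0.2, 5.9]
grip_width: 0.0496
```

Request:
{"method": "step_arm", "body": {
  "targets": [
    {"dx": 0, "dy": 0, "dz": 0.0003, "rx": 0, "ry": 0, "rz": 0},
    {"dx": 0, "dy": 0, "dz": 0.0003, "rx": 0, "ry": 0, "rz": 0},
    {"dx": 0, "dy": 0, "dz": 0.0003, "rx": 0, "ry": 0, "rz": 0},
    {"dx": 0, "dy": 0, "dz": 0.0003, "rx": 0, "ry": 0, "rz": 0},
    {"dx": 0, "dy": 0, "dz": 0.0003, "rx": 0, "ry": 0, "rz": 0}
  ]
}}

```text
time: 11.75
position: [0.5588, 0.2475, 0.1264]
tool_rot: [-0.075, 0.997, 0.0, 0.001]
ft_force: [-1.1, -1.5, 5.5]
grip_width: 0.0499
```

Request:
{"method": "step_arm", "body": {
  "targets": [
    {"dx": 0, "dy": 0, "dz": 0.0003, "rx": 0, "ry": 0, "rz": 0},
    {"dx": 0, "dy": 0, "dz": 0.0003, "rx": 0, "ry": 0, "rz": 0},
    {"dx": 0, "dy": 0, "dz": 0.0003, "rx": 0, "ry": 0, "rz": 0},
    {"dx": 0, "dy": 0, "dz": 0.0003, "rx": 0, "ry": 0, "rz": 0},
    {"dx": 0, "dy": 0, "dz": 0.0003, "rx": 0, "ry": 0, "rz": 0}
  ]
}}

```text
time: 12.38
position: [0.5588, 0.2475, 0.1264]
tool_rot: [-0.075, 0.997, 0.0, 0.001]
ft_force: [-1.2, -0.0, 5.4]
grip_width: 0.0497
```

```bash
python3 -c "
from h import *
from rig import viewer
c=viewer.camera('scene'); im=c['img'].copy(); cv2.imwrite('pics/s8.png',cv2.resize(im[190:270,240:320],None,fx=7,fy=7,interpolation=cv2.INTER_CUBIC))
a=cv2.imread('pics/s7.png'); b=cv2.resize(im[160:270,190:310],None,fx=5,fy=5,interpolation=cv2.INTER_CUBIC)
d=cv2.absdiff(a,b).max(2); print('changed px',(d>40).sum(), np.argwhere(d>40).mean(0) if (d>40).any() else '')
P=cloud(c); bx=np.stack([(P[...,:2]-B)@EX,(P[...,:2]-B)@EY],-1)
m=(P[...,2]>.02)&(P[...,2]<.062)&(abs(bx[...,1])<.055)&(bx[...,0]<-.15)&(bx[...,0]>-.23)
print('front face x', np.percentile(bx[m][:,0],[1,10,50]))
goal(*toworld([-.0605,-.0005]),.126)"
```

```text
changed px 105 [138.85714286 255.00952381]
front face x [-0.19950955 -0.19816513 -0.19042979]
t 12.43 pos [0.5587 0.2475 0.1264] box [-0.06   -0.0003] F [ 0.2  -0.34  5.37] w 0.0493
d(mm) [ 0.5 -0.2  0.4] r [0.01 0.17 0.06]
```

View pics/s8.png

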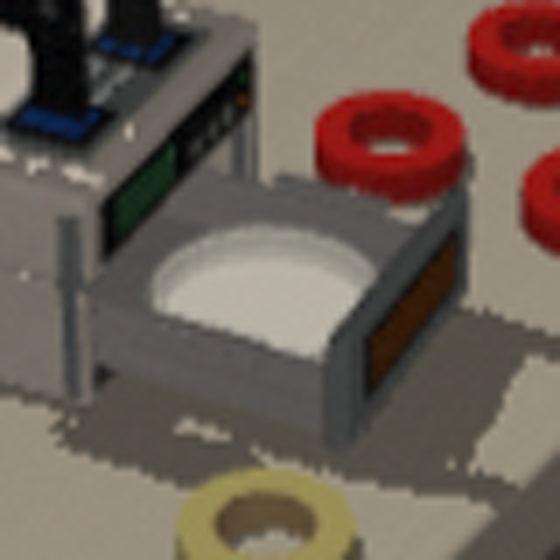

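The drawer's front face is at box x=-198 mm, which is fully out, and it hasn't moved since the last picture. The dish is seated. Lifting straight up.

Request:
{"method": "step_arm", "body": {
  "targets": [
    {"dx": 0, "dy": 0, "dz": -0.006, "rx": 0, "ry": 0, "rz": 0},
    {"dx": 0, "dy": 0, "dz": -0.015, "rx": 0, "ry": 0, "rz": 0},
    {"dx": 0, "dy": 0, "dz": -0.035, "rx": 0, "ry": 0, "rz": 0},
    {"dx": 0, "dy": 0, "dz": -0.07, "rx": 0, "ry": 0, "rz": 0},
    {"dx": 0, "dy": 0, "dz": -0.1, "rx": 0, "ry": 0, "rz": 0}
  ]
}}

```text
time: 13.05
position: [0.5583, 0.2474, 0.2274]
tool_rot: [-0.075, 0.997, 0.0, 0.001]
ft_force: [0.5, -0.2, -1.1]
grip_width: 0.0498
```

Request:
{"method": "step_arm", "body": {
  "targets": [
    {"dx": 0.04, "dy": 0.05, "dz": 0, "rx": 0, "ry": 0, "rz": 0},
    {"dx": 0.08, "dy": 0.1, "dz": 0, "rx": 0, "ry": 0, "rz": 0},
    {"dx": 0.12, "dy": 0.15, "dz": 0, "rx": 0, "ry": 0, "rz": 0},
    {"dx": 0.15, "dy": 0.2, "dz": 0, "rx": 0, "ry": 0, "rz": 0},
    {"dx": 0.18, "dy": 0.24, "dz": 0, "rx": 0, "ry": 0, "rz": 0}
  ]
}}

```text
time: 13.68
position: [0.3427, 0.4594, 0.2271]
tool_rot: [-0.075, 0.997, 0.0, 0.001]
ft_force: [1.2, 0.3, 0.5]
grip_width: 0.0495
```

Request:
{"method": "step_arm", "body": {
  "targets": [
    {"dx": 0.03, "dy": 0.05, "dz": 0, "rx": 0, "ry": 0, "rz": 0},
    {"dx": 0.05, "dy": 0.08, "dz": 0, "rx": 0, "ry": 0, "rz": 0},
    {"dx": 0.05, "dy": 0.08, "dz": 0, "rx": 0, "ry": 0, "rz": 0},
    {"dx": 0.05, "dy": 0.08, "dz": 0, "rx": 0, "ry": 0, "rz": 0},
    {"dx": 0.05, "dy": 0.08, "dz": 0, "rx": 0, "ry": 0, "rz": 0}
  ]
}}

```text
time: 14.3
position: [0.2822, 0.5301, 0.227]
tool_rot: [-0.074, 0.997, -0.0, 0.001]
ft_force: [-0.4, -0.6, 0.6]
grip_width: 0.0497
```

```bash
python3 -c "
from h import *
from rig import viewer
c=viewer.camera('top'); im=c['img']; cv2.imwrite('pics/t9.png',cv2.resize(im[130:280,120:340],None,fx=3.5,fy=3.5,interpolation=cv2.INTER_CUBIC))
h=cv2.cvtColor(im,cv2.COLOR_BGR2HSV);H,S,V=h[...,0],h[...,1],h[...,2];P=cloud(c)
def bl(m,z,nm):
  m=m.copy(); m[:180]=0; m[260:]=0;m[:,:140]=0;m[:,320:]=0
  n,l,s,ce=cv2.connectedComponentsWithStats(m.astype(np.uint8))
  for i in range(1,n):
    if s[i,4]>25: print(nm,ce[i].round(1),at(c,*ce[i],z).round(4),tobox(at(c,*ce[i],z)).round(4),'z',np.median(P[l==i][:,2]).round(4))
bl((H>18)&(H<38)&(S>60)&(V>120),.018,'yel'); bl((H>100)&(H<128)&(S>140),.114,'blue'); bl(((H<8)|(H>172))&(S>140),.018,'red')
bx=np.stack([(P[...,:2]-B)@EX,(P[...,:2]-B)@EY],-1)
m=(P[...,2]>.05)&(P[...,2]<.065)&(abs(bx[...,1])<.055)&(bx[...,0]<-.13)&(bx[...,0]>-.25)
print('front x', np.percentile(bx[m][:,0],[2,50,98]))
c=viewer.camera('scene'); cv2.imwrite('pics/s9.png',cv2.resize(c['img'][130:330,150:400],None,fx=3,fy=3))
goal(.5,.2,.2)"
```

```text
yel [197.8 241.1] [0.4093 0.3465 0.018 ] [-0.1932  0.1197] z 0.0179
blue [238.2 189.6] [0.5617 0.2151 0.114 ] [-0.0618 -0.0329] z 0.1145
blue [217.3 192.5] [0.553  0.2783 0.114 ] [-0.0611  0.0309] z 0.114
red [275.5 207.1] [0.5175 0.0953 0.018 ] [-0.1233 -0.1448] z 0.0183
red [307.4 211.1] [ 0.5039 -0.0089  0.018 ] [-0.1521 -0.2459] z 0.0182
red [279.5 237.1] [0.4202 0.0837 0.018 ] [-0.2212 -0.1419] z 0.0189
front x [-0.19682118 -0.19152099 -0.18619609]
t 14.4 pos [0.2823 0.5302 0.227 ] box [-0.2916  0.3201] F [-0.22 -0.44  0.16] w 0.0492
d(mm) [-166.5 -358.7   27.4] r [ 0.    0.14 -0.  ]
```

View pics/t9.png

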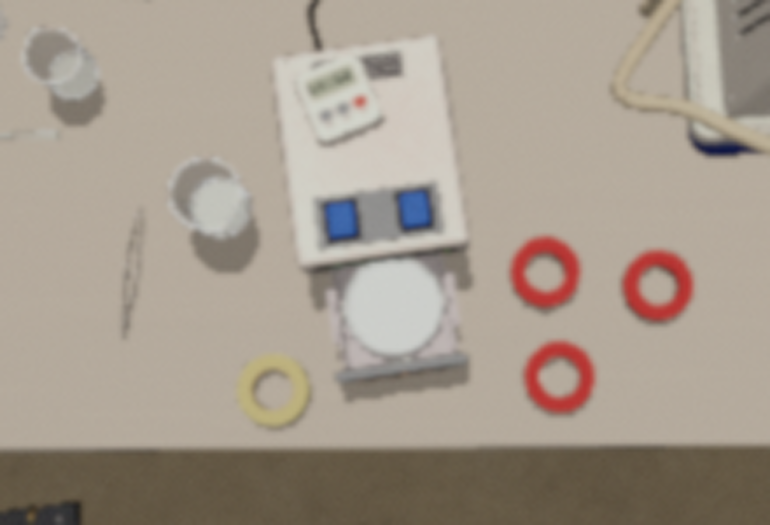

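View pics/s9.png

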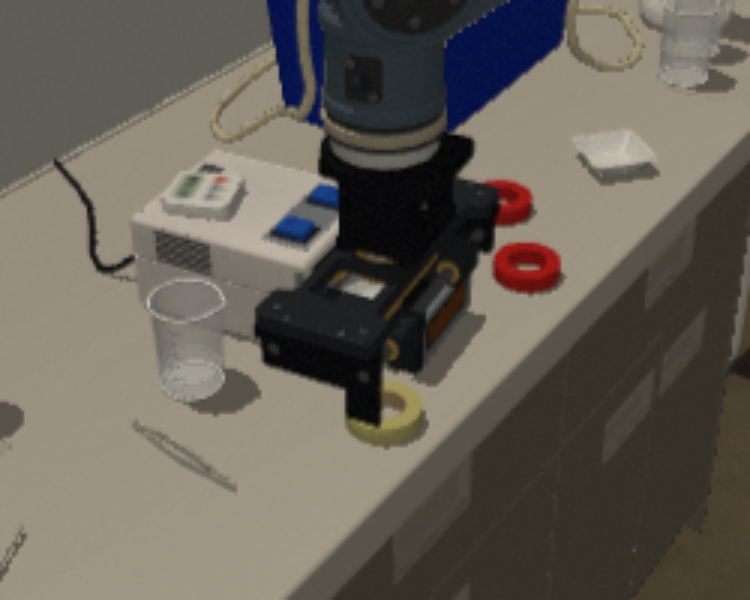

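The top view shows the drawer out with the dish centred at (393,307), the tape clear at (274,391), both catches up, and everything else where it was. Handing in.

```bash
python3 -c "
from rig import robot
print(robot.hand_in())"
```

```text
the job is handed in; nothing more can be done
None
```

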